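# Hang the hygrometer back in the dry cabinet

### The arm

A 6-joint arm with a two-finger parallel gripper is mounted at the origin on the work surface. World frame = base frame: x ahead of the robot, y to its left, z up, the work surface at z = 0. Lengths are in m, angles in rad, forces in N, time in s.
With the tool pointing down it reaches from about 0.35 to 0.85 m from the base axis. Payload 8.1 kg.
Tool frame: the origin (TCP) lies midway between the tips of the shut fingers; the grasp point (between the pads) lies 19 mm behind it; z points along the fingers, y is the line along which they close (so a half turn about z gives the same grasp; the last joint's range is limited). The gripper opens to 93 mm and grips with 3 to 60 N. Pads are 15 mm wide; open, the fingers measure 128 mm over their backs; the gripper's body (75 mm by 188 mm) begins 65 mm behind the grasp point.
Start: joints at [1.078, 0.13, 1.488, -0, 1.523, -0.085], TCP at [0.238, 0.551, 0.219] pointing down, gripper open.
Joint ranges: [-2.96, 2.96], [-0.89, 2.26], [0.02, 2.5], [-1.34, 4.48], [0, 2.73], [-2.66, 2.66]. Speed limits (rad/s): [2.39, 2.39, 2.79, 3.14, 3.14, 3.14].

### API

Orientations are given as a rotation vector (axis times angle).
In Python, from plant import read_state, read_camera, get_calibration, close_job gives the robot as it stands.
- The arm moves only by the shell command python3 -m crank 'ROWS' [FORCE]. ROWS is JSON, a list that holds one entry, the list of rows, each a list of 7 numbers: the gripper's target within -1 to 1 (fully open at 1, half-way at 0, shut at -1), then the shift along the tool's x, y, z as a fraction of full scale, then the turn, a rotation vector about the tool's x, y, z as a fraction of full scale. In form: [[[grip, x, y, z, rx, ry, rz], ...]]. A call has exactly 5 rows; each row is the pose to reach, as a shift and turn from the pose commanded when the call began, along the tool's axes at that moment; what a row does not reach only later rows make up. Full scale, the value 1, is 0.5 m for a shift and 90 degrees for a turn. A row lasts 1/8 s, in which the tool goes at most 62.5 mm and 10.7 degrees, less where a joint would pass 70% of its speed; a pose out of reach is approached as far as the arm can. A call with a number of a shift or a turn outside -1 to 1 is refused whole. A call with a gripper value outside its range is refused whole. The fingers move at their own pace and stop on an object; FORCE is the grip in N (left out, the last holds). Time passes only in rows, so rows that repeat a pose let the fingers close, or fill a call up. It gives the time, the measured TCP pose, the force, the opening and the grip force at its end, in the units of the state.
- read_state(): the state, without advancing time (a new reading comes with each control period).
- read_camera(name): name is "scene" or "top" or "wrist"; returns the picture (420x560x3 uint8, red, green, blue); there is no depth.
- get_calibration(name): a dict with "fx", "fy", "cx", "cy" (pixels), "eye" and "orientation" of the camera in the world; the wrist camera has in their place "mount" (4x4, takes a point from camera to tool coordinates, whose origin is the TCP and whose axes are the flange's). Camera axes: x right, y down, z forward; pixel columns grow to the right and rows downward; lengths in m; the calibration is good to about 2 mm. A picture is of the moment at which its call begins: read the wrist's pose just before it. get_calibration takes no time and is no camera call.
- close_job(): hands the job in; it is judged then, once.
The state is a dict: "t": time; "q": joint angles; "dq": joint speeds; "joint_torque": joint torques, N m; "tool_pos": TCP position; "orientation": TCP orientation; "force": force on the tool from outside, world axes, zero at the start; "wrist_torque": the same for the moment, N m; "opening": finger opening in m; "gripper_force": force on a finger pad.
Only numpy, scipy, OpenCV 4.12 (cv2) and the standard library are available. Lean on these libraries where they do the work, as an engineer would, in place of code of your own. Each camera call takes 0.05 s, during which the arm holds its last target. There are 200 camera calls.

### The job

Put the thermo-hygrometer back into the acrylic dry cabinet: swing the cabinet door wide open, hang the meter by its hanger loop on the empty hook inside without touching the door frame, and, with the meter hanging still, leave the door fully shut. Leave the desiccant canister on its hook, and the tweezers and screwdriver where they lie.

Things in the scene. Friction and masses are not known exactly. Their poses are not given: they have to be found in the camera images.
- cabinet: Acrylic dry cabinet on the table, 200 deep (x) x 270 wide (y) x 315 mm high: clear sides, back and top, aluminium edges. Origin at the centre of its underside, z up; the front looks along its -x, towards the robot. A 10 mm steel rail across it (along y at x = 0, 215 mm up) carries two hooks side by side. Component reels lie flat on its floor, up to 54 mm high.
- frame: The aluminium door frame round the cabinet's front opening: bars 20 mm square, front face at x = -100 mm and rear face at x = -80 mm in the cabinet's frame (this entry's origin and axes are those of the cabinet). Nothing may touch it. The clear opening is 230 mm wide (y = -115 to +115 mm) and 263 mm high (32 to 295 mm above the table).
- opening (a point): Middle of the front opening, in the plane of the frame's front face (x = -100, y = 0, z = 163.5 mm in the cabinet's frame; axes as the cabinet's).
- door (a joint): Angle of the clear cabinet door in rad: 0 shut, growing as it swings out towards the robot, end stop at 2.2. It stands ajar at the start (0.5 to 0.9) and stays where it is left; it needs about 1 N near its free edge and has no latch. It can be pushed by either face.
- door_hinge (a point): Point on the door's upright hinge axis (x = -106, y = -135, z = 162 mm in the cabinet's frame: on the robot's right). The door is a flat panel 268 mm wide, from 12 to 312 mm above the table, 8 mm thick (border 12), centred on the axis. Site axes turn with the door: y from the hinge to the free edge, -x the outside face. Shut, they are parallel to the cabinet's.
- door_edge (a point): Point in the door's free edge, 262 mm from the hinge along the door, 162 mm above the table. A black upright bar handle, 90 mm long (112 to 202 mm above the table), stands 35 mm off the outside face, 248 mm from the hinge.
- hook_seat (a point): Resting place on the EMPTY hook: where the centre of a 7 mm hanger bar lies when it hangs in the hook's bend; axes as the cabinet's. It is 62 mm behind the frame's front face, 210 mm above the table, 38 to 50 mm left or right of the cabinet's middle. From a black slide block on the rail (38 mm behind) the 5 mm hook wire slopes down to the bend, 7 mm below this point, then turns up to hook_tip.
- hook_tip (a point): Round 7 mm end of the empty hook: 16 mm in front (-x) of and 9 mm above hook_seat. From the bend the hook's free end leans forward and rises to it at 49 degrees; the hanger goes over it.
- hook_taken_seat (a point): Where the bail of the desiccant canister rests on the other, equal hook.
- canister_bail (a point): Top of the wire bail of the aluminium desiccant canister (34 mm across, 58 mm high, hanging 27 to 85 mm below this point). It stays on its hook.
- meter_center (a point): Centre of the thermo-hygrometer to be hung, half-way up: a white plastic case 95 long (x) x 46 wide (y) x 22 mm thick (z), display on the +z face, lying face up on the 4 mm blue mat (so this point is 15 mm above the table). About 0.1 kg. Let go on the hook it sways for some 3 s. +x points to its hanger loop.
- meter_loop (a point): Middle of the outer bar of the meter's hanger, 74.5 mm from meter_center along its +x, at half thickness; same axes. The hanger is a rigid white plastic loop of 7 mm round bar, moulded to the case's end; its clear window is 27 mm wide (y) at the case, narrowing over its outer half to about 9 mm, and 23 mm long (x), seen along z.
- tweezers_mid (a point): Middle of the steel tweezers (120 mm long) that lie on the mat to the left of the meter. Leave them.
- driver_grip (a point): Middle of the handle of the screwdriver (150 mm long) that lies on the mat, left of the tweezers. Leave it.
Things that resemble listed ones, but are neither listed nor needed, are in the scene too. Of the things like the part that bears meter_center, leave any that is pink; of the rest the larger one is meant.

How it is judged:
By the outcome, as a careful person would: the job done as asked, in the order asked, and still so for the second after the job is handed in, with the robot touching nothing.
It also fails if it takes over 72 s, if anything falls off the work surface, if the arm or the gripper's body presses on something with over 40 N, if the wrist force passes 120 N, or if a joint passes its speed limit or range.

## Working session

There is one attempt and no reset: what is moved stays moved. The work goes in short steps, Python scripts to look and compute and a shell command to move; the robot and the scene stay as the last step left them, time stands still between calls to the robot, and variables do not carry over. Pictures are saved under pics/ and viewed, at most 13 in all, crops included, and the job is handed in when it is done.

```bash
mkdir -p pics; ls; python3 - <<'E'
from plant import *
import cv2
s=read_state();print({k:s[k] for k in('t','q','tool_pos','orientation','force','opening')})
for n in('scene','top','wrist'):
    im=read_camera(n);cv2.imwrite(f'pics/{n}0.png',cv2.resize(im[:,:,::-1],(800,600),interpolation=cv2.INTER_CUBIC));print(n,get_calibration(n))
E
```

```text
pics
{'t': 0.0, 'q': array([ 1.07761218e+00,  1.31123134e-01,  1.48928223e+00,  1.99635115e-05,
        1.52299332e+00, -8.54278766e-02]), 'tool_pos': array([0.23764884, 0.55031172, 0.21760854]), 'orientation': array([-6.35967123e-01, -3.07600158e+00,  2.70961726e-03]), 'force': array([-0.24046181, -0.67073483, -0.46258838]), 'opening': 0.09322014732106669}
scene {'fx': 431.5714501923719, 'fy': 431.5714501923719, 'cx': 278.0071492119886, 'cy': 207.00970405882876, 'eye': array([ 0.0391996 , -0.15790258,  1.0129908 ]), 'orientation': array([-2.21420139,  1.42967903, -0.41547133])}
top {'fx': 399.7477831445188, 'fy': 399.7477831445188, 'cx': 277.4597043612608, 'cy': 208.40248220620617, 'eye': array([0.49923383, 0.1123438 , 1.08491307]), 'orientation': array([-2.2106477 ,  2.19239944, -0.10288036])}
wrist {'fx': 315.5462932170881, 'fy': 315.5462932170881, 'cx': 278.50591792160935, 'cy': 209.89552509106028, 'mount': array([[ 1.43522870e-04, -9.66477474e-01, -2.56751379e-01,
         7.04920437e-02],
       [ 9.99999903e-01,  3.17565402e-05,  4.39455770e-04,
        -4.52828376e-05],
       [-4.16570568e-04, -2.56751417e-01,  9.66477385e-01,
        -1.65493919e-01],
       [ 0.00000000e+00,  0.00000000e+00,  0.00000000e+00,
         1.00000000e+00]])}
```

View pics/scene0.png

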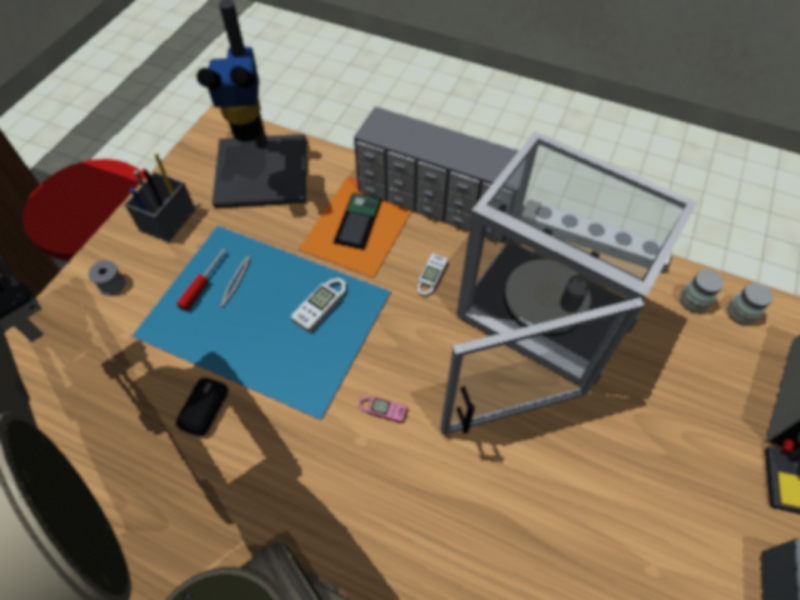

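View pics/top0.png

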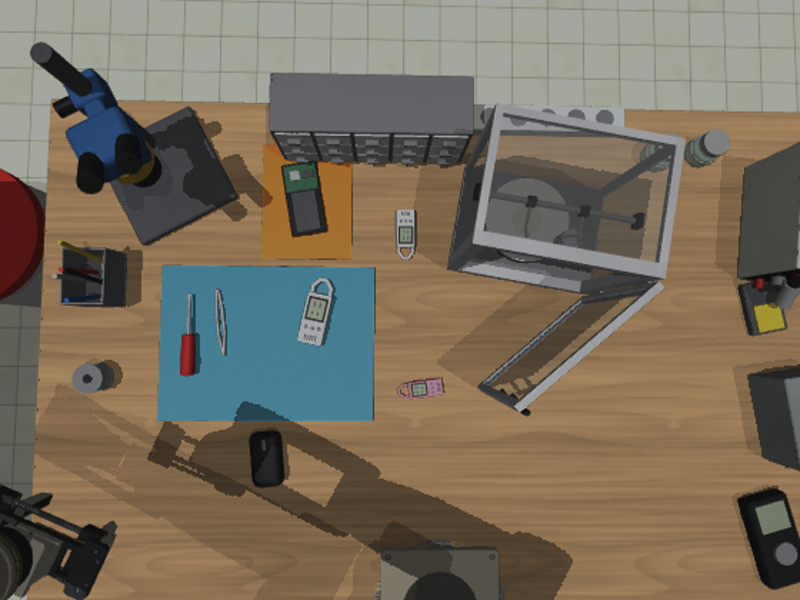

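The top view shows the meter at (317,310), its loop at (321,285). The cabinet top corners are at (497,107), (685,140), (663,277) and (475,240). The door is ajar, with its free top edge near (525,410) and the hinge near (660,285). Next I'll zoom in on the cabinet.

```bash
python3 - <<'E'
import cv2,numpy as np
t=cv2.imread('pics/top0.png');s=cv2.imread('pics/scene0.png')
a=cv2.resize(t[90:330,440:700],(400,369),interpolation=cv2.INTER_CUBIC)
b=cv2.resize(s[120:390,440:700],(400,415),interpolation=cv2.INTER_CUBIC)
c=cv2.resize(t[260:360,280:360],(400,500)) [:, :]
o=np.zeros((600,800,3),np.uint8);o[:369,:400]=a;o[:415,400:]=b
cv2.imwrite('pics/crop1.png',o)
E
cat > h.py <<'E'
import numpy as np,cv2
from scipy.spatial.transform import Rotation as R
from plant import *
def cam(n,s=None):
    c=get_calibration(n)
    if n!='wrist': return c,R.from_rotvec(c['orientation']).as_matrix(),np.array(c['eye'])
    s=s or read_state();Rt=R.from_rotvec(s['orientation']).as_matrix();m=np.array(c['mount'])
    return c,Rt@m[:3,:3],np.array(s['tool_pos'])+Rt@m[:3,3]
def ray(n,u,v,sc=1.0,s=None):
    c,Rm,e=cam(n,s);d=Rm@np.array([(u/sc-c['cx'])/c['fx'],(v/sc-c['cy'])/c['fy'],1]);return e,d
def atz(n,u,v,z,sc=1.0,s=None):
    e,d=ray(n,u,v,sc,s);return e+d*(z-e[2])/d[2]
def proj(n,p,sc=1.0,s=None):
    c,Rm,e=cam(n,s);q=Rm.T@(np.array(p)-e);return np.array([c['fx']*q[0]/q[2]+c['cx'],c['fy']*q[1]/q[2]+c['cy']])*sc
def tri(obs):
    A=np.zeros((3,3));b=np.zeros(3)
    for e,d in obs:
        d=d/np.linalg.norm(d);P=np.eye(3)-np.outer(d,d);A+=P;b+=P@e
    return np.linalg.solve(A,b)
E
python3 - <<'E'
from h import *
k=800/560
for p in[(497,107),(685,140),(663,277),(475,240)]:print('T',atz('top',*p,.315,k).round(3))
for p in[(540,137),(692,205),(645,290),(477,207)]:print('S',atz('scene',*p,.315,k).round(3))
print('doortop free',atz('top',525,410,.312,k),'hinge',atz('top',661,285,.312,k))
print('doortop free S',atz('scene',455,350,.312,k),'hinge',atz('scene',640,302,.312,k))
for p in[(317,310),(323,281),(310,341)]:print('m',atz('top',*p,.02,k).round(3))
for p in[(319,304),(337,283)]:print('mS',atz('scene',*p,.02,k).round(3))
E
```

```text
T [ 0.817 -0.047  0.315]
T [ 0.774 -0.311  0.315]
T [ 0.582 -0.275  0.315]
T [ 0.63  -0.016  0.315]
S [ 0.812 -0.06   0.315]
S [ 0.767 -0.308  0.315]
S [ 0.589 -0.276  0.315]
S [ 0.633 -0.019  0.315]
doortop free [ 0.39987248 -0.08372319  0.312     ] hinge [ 0.57087429 -0.27351927  0.312     ]
doortop free S [ 0.40046769 -0.07568407  0.312     ] hinge [ 0.56950303 -0.27495612  0.312     ]
m [0.545 0.23  0.02 ]
m [0.599 0.22  0.02 ]
m [0.487 0.242 0.02 ]
mS [0.536 0.229 0.02 ]
mS [0.593 0.22  0.02 ]
```

View pics/crop1.png

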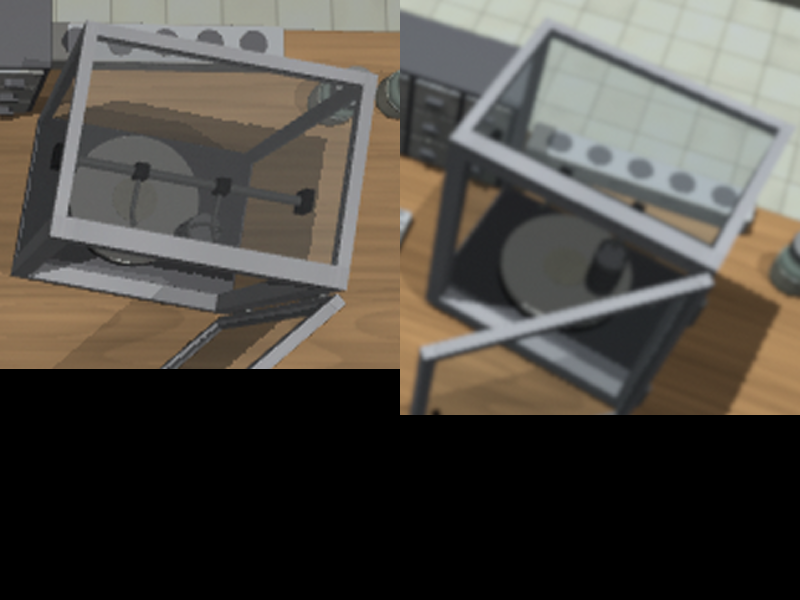

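Both views agree to about 1 cm. The empty hook is the left one (block at crop (141,172)), and the canister hangs on the right one (222,186). Next I'll fit the cabinet pose and plan the door sweep.

```bash
cat >> h.py <<'E'
CY=np.radians(-10.)
def rows(wps,Rt,p0=None,R0=None,n=5):
    """per-call fractions: wps list of positions (calls of n), Rt target R; deltas from start of call"""
    s=read_state();p=np.array(s['tool_pos']) if p0 is None else p0;Rm=R.from_rotvec(s['orientation']).as_matrix() if R0 is None else R0
    for i in range(0,len(wps),n):
        w=wps[i:i+n]
        for q in w: print((Rm.T@(np.array(q)-p)/.5).round(3).tolist(),(R.from_matrix(Rm.T@Rt).as_rotvec()/(np.pi/2)).round(3).tolist(),np.round(q,3))
        print('--');p=np.array(w[-1]);Rm=Rt
def down(yaw): # tool x points back along yaw, z down
    x=np.array([-np.cos(yaw),-np.sin(yaw),0]);z=np.array([0,0,-1.]);return np.c_[x,np.cross(z,x),z]
E
python3 - <<'E'
from h import *
from scipy.optimize import least_squares as ls
k=800/560
loc=[(.1,.135),(.1,-.135),(-.1,-.135),(-.1,.135)]
T=[(497,107),(685,140),(663,277),(475,240)];S=[(540,137),(692,205),(645,290),(477,207)]
def w(x,a):return np.array([x[0]+np.cos(x[2])*a[0]-np.sin(x[2])*a[1],x[1]+np.sin(x[2])*a[0]+np.cos(x[2])*a[1],.315])
f=lambda x:np.r_[[proj('top',w(x,a),k)-t for a,t in zip(loc,T)],[proj('scene',w(x,a),k)-t for a,t in zip(loc[1:],S[1:])]].ravel()
r=ls(f,[.7,-.16,-.17],loss='soft_l1');x=r.x;print('cab',x,f(x).round(1))
b=atz('top',531.7,201.8,.215,k);c,s=np.cos(x[2]),np.sin(x[2])
b2=atz('top',584.3,210.9,.215,k)
for q in(b,b2):
  d=q[:2]-x[:2];print('hook in cab',c*d[0]+s*d[1],-s*d[0]+c*d[1])
H=w(x,(-.106,-.135))[:2];E=(atz('top',525,410,.312,k)+atz('scene',455,350,.312,k))[:2]/2
th=np.arctan2(*(E-H)[::-1])-np.pi/2-x[2];print('H',H,'theta',th,np.linalg.norm(E-H))
def pt(th,r,off,z=.255):
  ph=th+np.pi/2+x[2];return np.r_[H+r*np.array([np.cos(ph),np.sin(ph)])+off*np.array([np.sin(ph),-np.cos(ph)]),z]
Rt=down(np.radians(-11))
a=pt(th,.20,.055);p0=np.array(read_state()['tool_pos'])
wp=[p0+(a-p0)*min(1,i/12) for i in range(1,16)]
wp+=[pt(t,.20,.02) for t in np.linspace(th,2.08,20)]
rows(wp,Rt)
E
```

```text
cab [ 0.70318189 -0.16190011 -0.17803867] [-0.1 -6.3  1.2 -2.4  1.4  0.6 -3.3  0.8  4.6 -3.8 -0.8  4.8 -5.9  0.4]
hook in cab -0.00275208297625507 0.04086159238533022
hook in cab -0.0011579681867190245 -0.04255045566861446
H [ 0.574949  -0.2759936] theta 0.9055311281406577 0.2628258376222582
[-0.08, -0.082, -0.006] [-0.001, -0.0, -0.137] [0.258 0.497 0.221]
[-0.16, -0.164, -0.012] [-0.001, -0.0, -0.137] [0.279 0.444 0.224]
[-0.24, -0.245, -0.018] [-0.001, -0.0, -0.137] [0.299 0.39  0.227]
[-0.319, -0.327, -0.024] [-0.001, -0.0, -0.137] [0.319 0.337 0.23 ]
[-0.399, -0.409, -0.03] [-0.001, -0.0, -0.137] [0.34  0.284 0.233]
--
[-0.06, -0.097, -0.006] [0.0, 0.0, 0.0] [0.36  0.23  0.236]
[-0.121, -0.194, -0.012] [0.0, 0.0, 0.0] [0.381 0.177 0.24 ]
[-0.181, -0.291, -0.019] [0.0, 0.0, 0.0] [0.401 0.123 0.243]
[-0.242, -0.388, -0.025] [0.0, 0.0, 0.0] [0.422 0.07  0.246]
[-0.302, -0.485, -0.031] [0.0, 0.0, 0.0] [0.442 0.017 0.249]
--
[-0.06, -0.097, -0.006] [0.0, 0.0, 0.0] [ 0.463 -0.037  0.252]
[-0.121, -0.194, -0.012] [0.0, 0.0, 0.0] [ 0.483 -0.09   0.255]
[-0.121, -0.194, -0.012] [0.0, 0.0
[... 676 characters left out ...]
.0] [ 0.394 -0.189  0.255]
[0.042, -0.116, 0.0] [0.0, 0.0, 0.0] [ 0.389 -0.2    0.255]
--
[0.004, -0.025, 0.0] [0.0, 0.0, 0.0] [ 0.384 -0.212  0.255]
[0.007, -0.049, 0.0] [0.0, 0.0, 0.0] [ 0.381 -0.224  0.255]
[0.008, -0.074, 0.0] [0.0, 0.0, 0.0] [ 0.378 -0.236  0.255]
[0.007, -0.099, 0.0] [0.0, 0.0, 0.0] [ 0.376 -0.248  0.255]
[0.005, -0.124, 0.0] [0.0, 0.0, 0.0] [ 0.375 -0.26   0.255]
--
[-0.004, -0.025, 0.0] [0.0, 0.0, 0.0] [ 0.374 -0.273  0.255]
[-0.009, -0.049, 0.0] [0.0, 0.0, 0.0] [ 0.374 -0.285  0.255]
[-0.015, -0.073, 0.0] [0.0, 0.0, 0.0] [ 0.375 -0.298  0.255]
[-0.023, -0.096, 0.0] [0.0, 0.0, 0.0] [ 0.377 -0.31   0.255]
[-0.033, -0.119, 0.0] [0.0, 0.0, 0.0] [ 0.379 -0.322  0.255]
--
```

```bash
python3 -m crank '[[[-1,-0.1,-0.1,-0.02,0,0,-0.137],[-1,-0.2,-0.2,-0.03,0,0,-0.137],[-1,-0.3,-0.3,-0.05,0,0,-0.137],[-1,-0.4,-0.41,-0.07,0,0,-0.137],[-1,-0.4,-0.41,-0.07,0,0,-0.137]]]' 10
python3 -m crank '[[[-1,-0.06,-0.1,0,0,0,0],[-1,-0.12,-0.19,0,0,0,0],[-1,-0.18,-0.29,0,0,0,0],[-1,-0.24,-0.39,0,0,0,0],[-1,-0.3,-0.48,0,0,0,0]]]'
python3 -m crank '[[[-1,-0.06,-0.1,0,0,0,0],[-1,-0.12,-0.195,0,0,0,0],[-1,-0.12,-0.195,0,0,0,0],[-1,-0.12,-0.195,0,0,0,0],[-1,-0.12,-0.195,0,0,0,0]]]'
python3 - <<'E'
from h import *
s=read_state();print(s['q'],s['tool_pos'],R.from_rotvec(s['orientation']).as_matrix().round(3),s['opening'])
E
```

```text
t: 0.78
tool_pos: [0.3408, 0.281, 0.2539]
orientation: [0.304, 3.126, -0.0]
force: [-0.3, 0.1, -0.3]
opening: 0.0477
gripper_force: 0.0
t: 1.4
tool_pos: [0.4417, 0.017, 0.2536]
orientation: [0.303, 3.127, 0.0]
force: [0.5, 0.8, 0.3]
opening: 0.0014
gripper_force: 0.0
t: 2.02
tool_pos: [0.4815, -0.087, 0.2537]
orientation: [-0.3, -3.127, -0.0]
force: [-0.3, 0.7, 0.9]
opening: 0.0001
gripper_force: 0.0
[-2.83835099e-01 -1.85095276e-01  1.73456927e+00  2.34209781e-04
  1.59217556e+00 -1.66341602e+00] [ 0.48152856 -0.08704121  0.2536512 ] [[-0.982  0.19   0.   ]
 [ 0.19   0.982  0.   ]
 [ 0.     0.    -1.   ]] 0.00011483633382557298
```

```bash
python3 -m crank '[[[-1,0.042,-0.056,0,0,0,0],[-1,0.058,-0.074,0,0,0,0],[-1,0.074,-0.094,0,0,0,0],[-1,0.088,-0.115,0,0,0,0],[-1,0.1,-0.136,0,0,0,0]]]'
python3 -m crank '[[[-1,0.011,-0.022,0,0,0,0],[-1,0.021,-0.045,0,0,0,0],[-1,0.03,-0.068,0,0,0,0],[-1,0.037,-0.092,0,0,0,0],[-1,0.042,-0.116,0,0,0,0]]]'
python3 -m crank '[[[-1,0.004,-0.025,0,0,0,0],[-1,0.007,-0.049,0,0,0,0],[-1,0.008,-0.074,0,0,0,0],[-1,0.007,-0.099,0,0,0,0],[-1,0.005,-0.124,0,0,0,0]]]'
python3 -m crank '[[[-1,-0.004,-0.025,0,0,0,0],[-1,-0.009,-0.049,0,0,0,0],[-1,-0.015,-0.073,0,0,0,0],[-1,-0.023,-0.096,0,0,0,0],[-1,-0.033,-0.119,0,0,0,0]]]'
python3 - <<'E'
from h import *
s=read_state();print(s['q'],s['tool_pos'])
t=read_camera('top')[:,:,::-1];sc=read_camera('scene')[:,:,::-1]
o=np.hstack([t[40:340,260:540],sc[60:360,280:560]])
cv2.imwrite('pics/door1.png',cv2.resize(o,(800,428),interpolation=cv2.INTER_CUBIC))
# next: above meter
Rt=down(np.radians(-11));m=np.array([.543,.23,.25])
p=np.array(s['tool_pos']);rows([p+(m-p)*min(1,i/11) for i in range(1,16)],Rt)
E
```

```text
t: 2.65
tool_pos: [0.4193, -0.1457, 0.2537]
orientation: [0.302, 3.127, -0.0]
force: [1.1, -0.3, -0.4]
opening: 0.0003
gripper_force: 0.4
t: 3.28
tool_pos: [0.3876, -0.199, 0.2536]
orientation: [-0.302, -3.127, -0.0]
force: [0.6, 0.5, 0.1]
opening: 0.0004
gripper_force: 0.4
t: 3.9
tool_pos: [0.3735, -0.2595, 0.2536]
orientation: [-0.302, -3.127, -0.0]
force: [0.8, 0.3, 0.1]
opening: 0.0001
gripper_force: 0.5
t: 4.53
tool_pos: [0.3786, -0.321, 0.2536]
orientation: [-0.302, -3.127, -0.0]
force: [0.6, 0.8, -0.1]
opening: 0.0004
gripper_force: 0.4
[-8.06591273e-01 -1.65365812e-01  1.71724222e+00  2.00369542e-05
  1.58982963e+00 -2.18475288e+00] [ 0.37856637 -0.32095901  0.2535885 ]
[-0.01, 0.105, 0.0] [-0.0, -0.0, -0.001] [ 0.394 -0.271  0.253]
[-0.02, 0.209, 0.001] [-0.0, -0.0, -0.001] [ 0.408 -0.221  0.253]
[-0.03, 0.313, 0.002] [-0.0, -0.0, -0.001] [ 0.423 -0.171  0.253]
[-0.04, 0.417, 0.002] [-0.0, -0.0, -0.001] [ 0.438 -0.121  0.252]
[-0.05, 0.521, 0.003] [-0.0, -0.0, -0.001] [ 0.453 -0.071  0.252]
--
[-0.01, 0.104, 0.001] [0.0, 0.0, 0.0] [ 0.468 -0.02   0.252]
[-0.02, 0.208, 0.001] [0.0, 0.0, 0.0] [0.483 0.03  0.251]
[-0.031, 0.312, 0.002] [0.0, 0.0, 0.0] [0.498 0.08  0.251]
[-0.041, 0.416, 0.003] [0.0, 0.0, 0.0] [0.513 0.13  0.251]
[-0.051, 0.52, 0.003] [0.0, 0.0, 0.0] [0.528 0.18  0.25 ]
--
[-0.01, 0.104, 0.001] [0.0, 0.0, 0.0] [0.543 0.23  0.25 ]
[-0.01, 0.104, 0.001] [0.0, 0.0, 0.0] [0.543 0.23  0.25 ]
[-0.01, 0.104, 0.001] [0.0, 0.0, 0.0] [0.543 0.23  0.25 ]
[-0.01, 0.104, 0.001] [0.0, 0.0, 0.0] [0.543 0.23  0.25 ]
[-0.01, 0.104, 0.001] [0.0, 0.0, 0.0] [0.543 0.23  0.25 ]
--
```

View pics/door1.png

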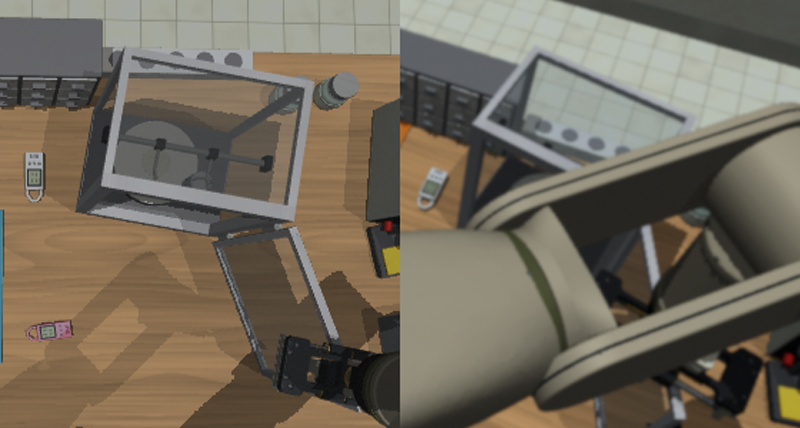

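The door now stands at about 2.05 rad, top edge from (295,230) to (360,410) in the crop. Next is the meter.

```bash
python3 -m crank '[[[-1,-0.01,0.1,0,0,0,0],[-1,-0.02,0.21,0,0,0,0],[-1,-0.03,0.31,0,0,0,0],[-1,-0.04,0.42,0,0,0,0],[-1,-0.05,0.52,0,0,0,0]]]'
python3 -m crank '[[[0.5,-0.01,0.1,0,0,0,0],[0.5,-0.02,0.21,0,0,0,0],[0.5,-0.03,0.31,0,0,0,0],[0.5,-0.04,0.42,0,0,0,0],[0.5,-0.05,0.52,0,0,0,0]]]'
python3 -m crank '[[[0.5,-0.01,0.104,0.1,0,0,0],[0.5,-0.01,0.104,0.2,0,0,0],[0.5,-0.01,0.104,0.2,0,0,0],[0.5,-0.01,0.104,0.2,0,0,0],[0.5,-0.01,0.104,0.2,0,0,0]]]'
python3 - <<'E'
from h import *
s=read_state();print(s['q'],s['tool_pos'],s['opening'])
cv2.imwrite('pics/w1.png',cv2.resize(read_camera('wrist')[:,:,::-1],(800,600),interpolation=cv2.INTER_CUBIC))
np.save('w1.npy',np.r_[s['tool_pos'],s['orientation']])
E
```

```text
t: 5.25
tool_pos: [0.453, -0.0679, 0.2539]
orientation: [0.302, 3.126, -0.0]
force: [0.8, -0.7, -0.6]
opening: 0.0008
gripper_force: 0.0
t: 5.88
tool_pos: [0.5273, 0.1827, 0.2538]
orientation: [0.301, 3.127, -0.0]
force: [1.5, -1.3, -0.6]
opening: 0.0459
gripper_force: 0.0
t: 6.5
tool_pos: [0.5438, 0.2306, 0.1573]
orientation: [0.303, 3.122, 0.003]
force: [0.4, -0.1, -0.9]
opening: 0.0696
gripper_force: 0.0
[ 3.14364764e-01  1.36040590e-01  1.59491761e+00 -1.11856788e-04
  1.40552610e+00 -1.06287139e+00] [0.54382106 0.2306164  0.15727098] 0.06964226233095122
```

View pics/w1.png

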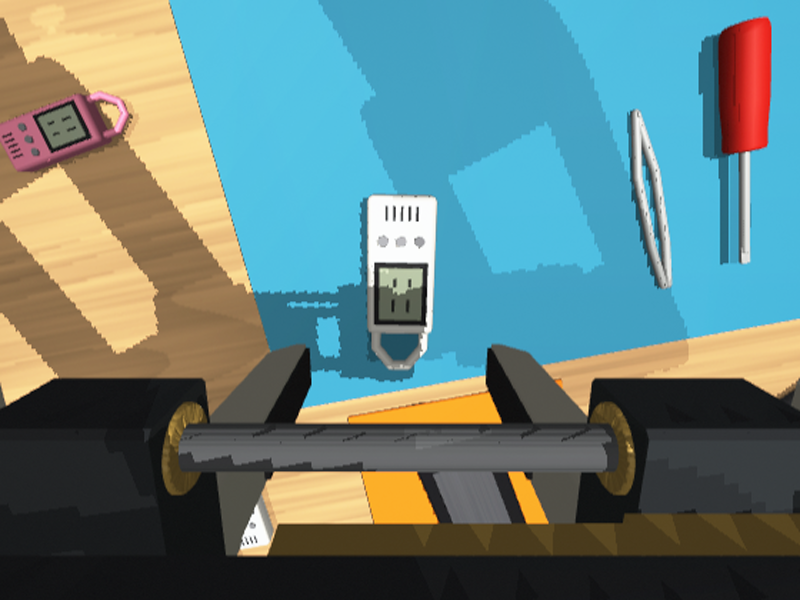

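The wrist view shows the meter case spanning (368,196) to (434,332), with its loop tip at (398,369).

```bash
python3 - <<'E'
from h import *
v=np.load('w1.npy');s={'tool_pos':v[:3],'orientation':v[3:]};k=800/560
P=[atz('wrist',*p,.026,k,s) for p in[(368,196),(436,196),(434,332),(368,332)]]
for p in P:print(p.round(4))
print('loop',atz('wrist',398.5,368,.013,k,s).round(4))
c=np.mean(P,0);ax=P[2]+P[3]-P[0]-P[1];yaw=np.arctan2(ax[1],ax[0]);print('c',c,'yaw',np.degrees(yaw),'len',np.linalg.norm(ax)/2)
c[2]=.009
Rt=down(yaw);rows([c],Rt)
# kinematic fit sanity
E
```

```text
[0.4813 0.2236 0.026 ]
[0.4897 0.2664 0.026 ]
[0.5802 0.2494 0.026 ]
[0.5714 0.2044 0.026 ]
loop [0.6076 0.2189 0.013 ]
c [0.53062742 0.23596093 0.026     ] yaw -11.375043161148772 len 0.09213369080011269
[0.029, 0.005, 0.296] [0.002, 0.003, 0.003] [0.531 0.236 0.009]
--
```

```bash
python3 -m crank '[[[0.5,0.029,0.005,0.1,0,0,0.004],[0.5,0.029,0.005,0.2,0,0,0.004],[0.5,0.029,0.005,0.26,0,0,0.004],[0.5,0.029,0.005,0.296,0,0,0.004],[0.5,0.029,0.005,0.296,0,0,0.004]]]'
python3 -m crank '[[[-1,0,0,0,0,0,0],[-1,0,0,0,0,0,0],[-1,0,0,0,0,0,0],[-1,0,0,0,0,0,0],[-1,0,0,0,0,0,0]]]' 25
python3 -m crank '[[[-1,0,0,-0.05,0,0,0],[-1,0,0,-0.1,0,0,0],[-1,0,0,-0.2,0,0,0],[-1,0,0,-0.3,0,0,0],[-1,0,0,-0.4,0,0,0]]]' 25
python3 - <<'E'
from h import *
s=read_state();print(s['q'],s['tool_pos'],s['opening'])
E
```

```text
t: 7.18
tool_pos: [0.5292, 0.236, 0.0064]
orientation: [0.313, 3.125, 0.001]
force: [1.1, 0.3, 0.3]
opening: 0.0698
gripper_force: 0.0
t: 7.8
tool_pos: [0.5287, 0.2361, 0.0064]
orientation: [0.312, 3.125, 0.001]
force: [-1.5, -0.5, 6.3]
opening: 0.046
gripper_force: 25.0
t: 8.43
tool_pos: [0.5276, 0.2358, 0.2067]
orientation: [-0.312, -3.125, 0.001]
force: [0.4, -0.0, -1.2]
opening: 0.046
gripper_force: 25.0
[ 3.31606584e-01  7.74634120e-02  1.56658006e+00  2.21447538e-05
  1.49841368e+00 -1.04038122e+00] [0.52761263 0.23582696 0.20670273] 0.046048455330302926
```

Meter gripped at 46 mm. Next I'll fit the arm geometry to see how far the tool can tilt.

```bash
python3 - <<'E'
import numpy as np
from scipy.optimize import least_squares as ls
D=[(.13112,1.48928,.23765,.55031,.21761),(-.1851,1.73457,.48153,-.08704,.25365),(-.16537,1.71724,.37857,-.32096,.25359),(.13604,1.59492,.54382,.23062,.15727),(.07746,1.56658,.52761,.23583,.2067)]
def f(x):
    L1,L2,e,k=x;o=[]
    for a,b,X,Y,z in D:
        r=np.sqrt(X*X+Y*Y-.0512**2);o+=[L1*np.sin(a)+L2*np.sin(a+b)+e-r,L1*np.cos(a)+L2*np.cos(a+b)+k-z]
    return np.array(o)
r=ls(f,[.45,.45,.1,0]);print(r.x,abs(r.fun).max());L1,L2,e,k=r.x
# feasibility: TCP at radius ~.68, z~.14, tool pitch t below horizontal
for d in(.2,.25,.3,.35):
  h=k+d
  for t in(20,30,40,50):
    tr=np.radians(t);wr=.675-e-d*np.cos(tr);wz=.15-h+d*np.sin(tr)
    D2=np.hypot(wr,wz);c=(D2**2-L1**2-L2**2)/2/L1/L2
    if abs(c)>1:print(d,t,'x');continue
    q3=np.arccos(c);q2=np.arctan2(wr,wz)-np.arctan2(L2*np.sin(q3),L1+L2*np.cos(q3));print(d,t,round(q2,2),round(q3,2),'q5',round(np.pi/2+tr-q2-q3,2),'wrist z',round(wz+h,2))
E
```

```text
[ 0.34585787  0.54932418  0.00123195 -0.09794199] 0.00214180059364677
0.2 20 -0.04 2.04 q5 -0.08 wrist z 0.22
0.2 30 -0.03 1.97 q5 0.16 wrist z 0.25
0.2 40 -0.01 1.89 q5 0.38 wrist z 0.28
0.2 50 0.04 1.79 q5 0.61 wrist z 0.3
0.25 20 -0.13 2.19 q5 -0.14 wrist z 0.24
0.25 30 -0.13 2.12 q5 0.11 wrist z 0.27
0.25 40 -0.1 2.02 q5 0.35 wrist z 0.31
0.25 50 -0.04 1.9 q5 0.58 wrist z 0.34
0.3 20 -0.22 2.34 q5 -0.2 wrist z 0.25
0.3 30 -0.24 2.26 q5 0.07 wrist z 0.3
0.3 40 -0.2 2.14 q5 0.33 wrist z 0.34
0.3 50 -0.12 2.0 q5 0.57 wrist z 0.38
0.35 20 -0.32 2.49 q5 -0.25 wrist z 0.27
0.35 30 -0.35 2.39 q5 0.05 wrist z 0.32
0.35 40 -0.3 2.26 q5 0.31 wrist z 0.37
0.35 50 -0.21 2.1 q5 0.55 wrist z 0.42
```

Tilting the tool to 42° below horizontal is feasible and clear of the singularity. I'll stage the meter in front of the hook.

```bash
cat >> h.py <<'E'
CAB=np.array([.7032,-.1619,-.178])
def c2w(a,cab=None):
    x=CAB if cab is None else cab;c,s=np.cos(x[2]),np.sin(x[2]);return np.array([x[0]+c*a[0]-s*a[1],x[1]+s*a[0]+c*a[1],a[2]])
def tilt(deg,yaw):
    t=np.radians(deg);y=np.array([-np.sin(yaw),np.cos(yaw),0]);z=np.array([np.cos(t)*np.cos(yaw),np.cos(t)*np.sin(yaw),-np.sin(t)]);return np.c_[np.cross(y,z),y,z]
BAR=np.array([-.0765,0,-.0086])
def tcp(bar,Rt): return bar-Rt@BAR
E
python3 - <<'E'
from h import *
Rt=tilt(42,CAB[2]);print(Rt.round(2))
a=np.array([.46,.20,.25]);b=tcp(c2w((-.15,.041,.247)),Rt);print(b)
s=read_state();p=np.array(s['tool_pos'])
rows([a]*5+[a+(b-a)*min(1,i/8) for i in range(1,11)],Rt)
E
```

```text
[[-0.66  0.18  0.73]
 [ 0.12  0.98 -0.13]
 [-0.74  0.   -0.67]]
[ 0.51873992 -0.08705668  0.1843949 ]
[0.118, -0.097, -0.086] [-0.006, -0.534, -0.012] [0.46 0.2  0.25]
[0.118, -0.097, -0.086] [-0.006, -0.534, -0.012] [0.46 0.2  0.25]
[0.118, -0.097, -0.086] [-0.006, -0.534, -0.012] [0.46 0.2  0.25]
[0.118, -0.097, -0.086] [-0.006, -0.534, -0.012] [0.46 0.2  0.25]
[0.118, -0.097, -0.086] [-0.006, -0.534, -0.012] [0.46 0.2  0.25]
--
[-0.006, -0.068, 0.031] [0.0, 0.0, 0.0] [0.467 0.164 0.242]
[-0.012, -0.136, 0.062] [0.0, 0.0, 0.0] [0.475 0.128 0.234]
[-0.018, -0.204, 0.093] [0.0, 0.0, 0.0] [0.482 0.092 0.225]
[-0.024, -0.272, 0.125] [0.0, 0.0, 0.0] [0.489 0.056 0.217]
[-0.03, -0.34, 0.156] [0.0, 0.0, 0.0] [0.497 0.021 0.209]
--
[-0.006, -0.068, 0.031] [0.0, 0.0, 0.0] [ 0.504 -0.015  0.201]
[-0.012, -0.136, 0.062] [0.0, 0.0, 0.0] [ 0.511 -0.051  0.193]
[-0.018, -0.204, 0.093] [0.0, 0.0, 0.0] [ 0.519 -0.087  0.184]
[-0.018, -0.204, 0.093] [0.0, 0.0, 0.0] [ 0.519 -0.087  0.184]
[-0.018, -0.204, 0.093] [0.0, 0.0, 0.0] [ 0.519 -0.087  0.184]
--
```

```bash
python3 -m crank '[[[-1,0.03,-0.02,-0.02,0,-0.11,0],[-1,0.06,-0.04,-0.04,0,-0.22,0],[-1,0.09,-0.07,-0.06,0,-0.33,-0.01],[-1,0.118,-0.097,-0.086,-0.006,-0.434,-0.012],[-1,0.118,-0.097,-0.086,-0.006,-0.534,-0.012]]]'
python3 -m crank '[[[-1,-0.006,-0.068,0.03,0,0,0],[-1,-0.012,-0.136,0.06,0,0,0],[-1,-0.018,-0.204,0.09,0,0,0],[-1,-0.024,-0.272,0.12,0,0,0],[-1,-0.03,-0.34,0.156,0,0,0]]]'
python3 - <<'E'
from h import *
s=read_state();print(s['q'],s['tool_pos']);print(R.from_rotvec(s['orientation']).as_matrix().round(3))
Rt=tilt(42,CAB[2]);rows([tcp(c2w((-.15,.041,.247)),Rt)],Rt)
E
```

```text
t: 9.05
tool_pos: [0.4605, 0.2002, 0.2506]
orientation: [0.207, 2.288, -0.086]
force: [0.0, -0.4, -2.4]
opening: 0.0459
gripper_force: 25.0
t: 9.68
tool_pos: [0.5256, 0.0291, 0.2109]
orientation: [0.214, 2.316, -0.105]
force: [0.6, 1.0, -1.9]
opening: 0.0457
gripper_force: 25.0
[ 0.12163963 -0.89207103  2.49770856 -0.33298916  0.77195041 -1.11857758] [0.5256052  0.02913095 0.21088461]
[[-0.673  0.187  0.716]
 [ 0.122  0.982 -0.142]
 [-0.73  -0.009 -0.684]]
[0.02, -0.23, 0.059] [-0.008, -0.013, -0.0] [ 0.519 -0.087  0.184]
--
```

```bash
python3 - <<'E'
import numpy as np
L1,L2,e,d,h=.3459,.5493,.0012,.351,.253
print('tilt: min TCP radial feasible for z=.15,.18,.21,.24')
for t in(30,36,42,48,54,60):
  tr=np.radians(t);o=[]
  for z in(.13,.15,.18,.21,.24):
    f=None
    for r in np.arange(.35,.8,.005):
      wr=r-e-d*np.cos(tr);wz=z-h+d*np.sin(tr);D2=np.hypot(wr,wz);c=(D2**2-L1**2-L2**2)/2/L1/L2
      if abs(c)>1:continue
      q3=np.arccos(c);q2=np.arctan2(wr,wz)-np.arctan2(L2*np.sin(q3),L1+L2*np.cos(q3));q5=np.pi/2+tr-q2-q3
      if q2>-.85 and q3<2.45 and q5>.1: f=(round(r,3),round(q2,2),round(q3,2),round(q5,2));break
    o.append(f)
  print(t,o)
from h import *
Rt=tilt(42,CAB[2]);s=c2w((-.038,.041,.210));print('final tcp',tcp(s,Rt),'in',tcp(s+np.array([.0063,-.0011,.0071]),Rt))
E
```

```text
tilt: min TCP radial feasible for z=.15,.18,.21,.24
30 [None, None, (np.float64(0.65), np.float64(-0.5), np.float64(2.45), np.float64(0.15)), (np.float64(0.64), np.float64(-0.59), np.float64(2.45), np.float64(0.24)), (np.float64(0.625), np.float64(-0.69), np.float64(2.45), np.float64(0.33))]
36 [(np.float64(0.635), np.float64(-0.45), np.float64(2.45), np.float64(0.2)), (np.float64(0.63), np.float64(-0.5), np.float64(2.45), np.float64(0.26)), (np.float64(0.62), np.float64(-0.59), np.float64(2.45), np.float64(0.34)), (np.float64(0.605), np.float64(-0.69), np.float64(2.45), np.float64(0.44)), (np.float64(0.59), np.float64(-0.77), np.float64(2.44), np.float64(0.53))]
42 [(np.float64(0.605), np.float64(-0.53), np.float64(2.44), np.float64(0.38)), (np.float64(0.6), np.float64(-0.57), np.float64(2.44), np.float64(0.44)), (np.float64(0.585), np.float64(-0.67), np.float64(2.44), np.float64(0.53)), (np.float64(0.57), np.float64(-0.76), np.float64(2.44), np.float64(0.63)), (np.float64(0.555), np.float64(-0.83), np.float64(2.42), np.float64(0.71))]
48 [(np.float64(0.57), np.float64(-0.6), np.flo
[... 473 characters left out ...]
at64(0.8)), (np.float64(0.5), np.float64(-0.83), np.float64(2.44), np.float64(0.9)), (np.float64(0.5), np.float64(-0.84), np.float64(2.39), np.float64(0.96)), (np.float64(0.5), np.float64(-0.83), np.float64(2.33), np.float64(1.01))]
60 [(np.float64(0.49), np.float64(-0.73), np.float64(2.44), np.float64(0.91)), (np.float64(0.475), np.float64(-0.81), np.float64(2.45), np.float64(0.98)), (np.float64(0.47), np.float64(-0.83), np.float64(2.41), np.float64(1.04)), (np.float64(0.47), np.float64(-0.83), np.float64(2.35), np.float64(1.1)), (np.float64(0.465), np.float64(-0.84), np.float64(2.3), np.float64(1.16))]
final tcp [ 0.62897029 -0.10688757  0.1473949 ] in [ 0.63527029 -0.10798757  0.1544949 ]
```

```bash
python3 - <<'E'
from h import *
Rt=tilt(48,CAB[2]);b=tcp(c2w((-.115,.041,.245)),Rt);print(b,np.hypot(*b[:2]))
rows([b],Rt)
E
```

```text
[ 0.54698782 -0.09213859  0.18742046] 0.5546937847430006
[-0.024, -0.23, 0.097] [-0.008, 0.054, -0.001] [ 0.547 -0.092  0.187]
--
```

```bash
python3 -m crank '[[[-1,-0.005,-0.05,0.02,0,0.05,0],[-1,-0.01,-0.1,0.04,-0.008,0.054,0],[-1,-0.015,-0.15,0.06,-0.008,0.054,0],[-1,-0.02,-0.2,0.08,-0.008,0.054,0],[-1,-0.024,-0.23,0.097,-0.008,0.054,0]]]'
python3 - <<'E'
from h import *
s=read_state();print(s['q'],s['tool_pos']);print(R.from_rotvec(s['orientation']).as_matrix().round(3))
Rt=tilt(48,CAB[2]);rows([tcp(c2w((-.115,.041,.245)),Rt)],Rt)
E
```

```text
t: 10.3
tool_pos: [0.5461, -0.0929, 0.1871]
orientation: [0.219, 2.401, -0.083]
force: [-0.5, 0.5, -1.7]
opening: 0.0459
gripper_force: 25.0
[-0.32849813 -0.72597734  2.41483104  0.1474912   0.7312787  -1.79030197] [ 0.54611154 -0.09291162  0.18708644]
[[-0.731  0.181  0.658]
 [ 0.135  0.984 -0.12 ]
 [-0.669  0.    -0.744]]
[-0.002, 0.002, 0.0] [-0.001, -0.0, -0.002] [ 0.547 -0.092  0.187]
--
```

Good, it is on target. I'll look at the hook relative to the loop.

```bash
python3 - <<'E'
from h import *
s=read_state();np.save('w2.npy',np.r_[s['tool_pos'],s['orientation']])
im=read_camera('wrist')[:,:,::-1];cv2.imwrite('pics/w2.png',cv2.resize(im,(800,600),interpolation=cv2.INTER_CUBIC))
t=read_camera('top')[:,:,::-1];cv2.imwrite('pics/t2raw.png',t)
k=800/560
for n,c in(('seat',(-.038,.041,.21)),('tip',(-.054,.041,.219)),('block',(0,.041,.215))):print(n,proj('wrist',c2w(c),k,s).round(0))
Rm=R.from_rotvec(s['orientation']).as_matrix();print('bar',proj('wrist',np.array(s['tool_pos'])+Rm@BAR,k,s).round(0))
E
```

```text
seat [400. 491.]
tip [400. 502.]
block [400. 510.]
bar [398. 543.]
```

View pics/w2.png

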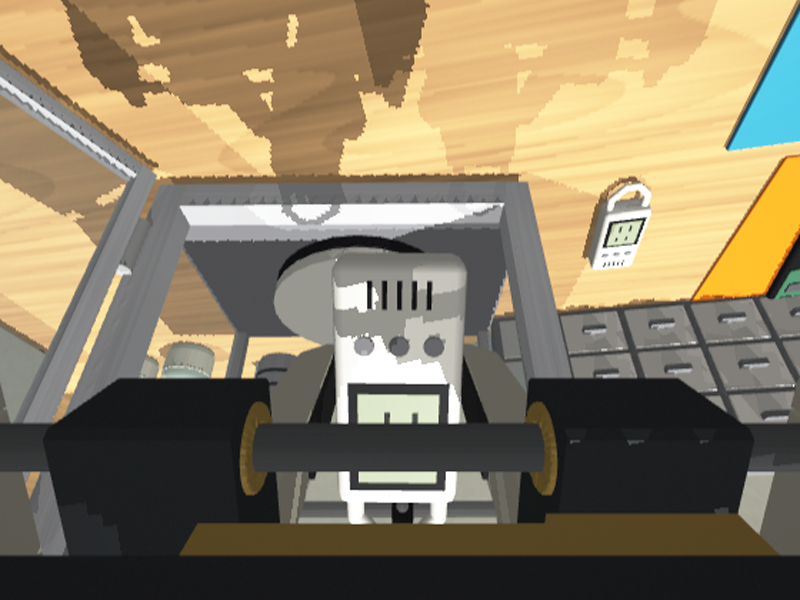

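The wrist view shows the empty hook's block at (402,508), laterally centred between the loop legs. For depth, I'll check the cabinet's sill edges against their projection.

```bash
python3 - <<'E'
from h import *
k=800/560;v=np.load('w2.npy');s={'tool_pos':v[:3],'orientation':v[3:]}
im=cv2.imread('pics/w2.png')
for n,c in(('front z0 L/R',(-.1,-.135,0)),('',(-.1,.135,0)),('front z32',(-.1,-.115,.032)),('',(-.1,.115,.032)),('rear z32',(-.08,-.115,.032)),('',(-.08,.115,.032)),('top front z295',(-.1,.115,.295)),('bottom mid',(-.1,0,0)),('mid z32',(-.1,0,.032)),('rear mid',(-.08,0,.032))):
    print(n,proj('wrist',c2w(c),k,s).round(1))
g=cv2.cvtColor(im,cv2.COLOR_BGR2GRAY)
for u in(240,260,460,480): print(u,g[165:250:3,u].tolist())
for yy in(260,300): print(yy,g[yy,480:600:3].tolist())
t=cv2.imread('pics/t2raw.png')
def top(c): return proj('top',c2w(c)).round(1)
for c in((0,.041,.215),(0,-.0425,.215),(-.054,.041,.219),(-.1,.135,.315),(-.1,-.135,.315),(.1,-.135,.315),(-.08,-.115,.315)):print('top',c,(top(c)-[300,60])*3)
cv2.imwrite('pics/t2.png',cv2.resize(t[60:250,300:520],None,fx=3,fy=3,interpolation=cv2.INTER_CUBIC))
E
```

```text
front z0 L/R [163.7 174.7]
 [525.4 173.6]
front z32 [179.1 205.6]
 [504.2 204.6]
rear z32 [190.1 225. ]
 [498.9 224.1]
top front z295 [592.2 694.1]
bottom mid [344.4 174.1]
mid z32 [341.5 205.1]
rear mid [344.4 224.5]
240 [193, 184, 193, 177, 93, 96, 107, 118, 119, 120, 120, 119, 120, 138, 235, 236, 236, 236, 236, 237, 187, 164, 164, 164, 164, 166, 80, 79, 79]
260 [217, 216, 220, 197, 106, 98, 110, 122, 124, 126, 124, 126, 110, 168, 251, 251, 251, 250, 241, 237, 186, 165, 165, 164, 165, 131, 79, 78, 78]
460 [197, 182, 193, 111, 98, 90, 116, 116, 117, 118, 115, 115, 107, 221, 239, 238, 252, 251, 159, 160, 105, 103, 77, 78, 79, 78, 79, 79, 79]
480 [180, 213, 227, 172, 90, 91, 121, 120, 122, 123, 118, 120, 110, 253, 247, 245, 122, 149, 163, 148, 106, 103, 77, 79, 79, 79, 79, 79, 78]
260 [78, 79, 78, 79, 79, 78, 79, 79, 83, 99, 99, 98, 122, 124, 125, 125, 128, 127, 124, 126, 127, 125, 207, 203, 204, 205, 206, 207, 206, 207, 208, 209, 209, 210, 210, 207, 192, 97, 208, 255]
300 [79, 79, 79, 79, 79, 94, 145, 188, 188, 186, 190, 100, 99, 99, 126, 122, 125, 122, 126, 127, 124, 121, 124, 127, 121, 200, 205, 204, 202, 225, 226, 225, 225, 225, 224, 224, 223, 222, 223, 223]
top (0, 0.041, 0.215) [216.9 240. ]
top (0, -0.0425, 0.215) [327.3 261.3]
top (-0.054, 0.041, 0.219) [206.1 310.2]
top (-0.1, 0.135, 0.315) [ 90.6 325.5]
top (-0.1, -0.135, 0.315) [495.3 402.9]
top (0.1, -0.135, 0.315) [540.9 108.9]
top (-0.08, -0.115, 0.315) [470.1 367.2]
```

View pics/t2.png

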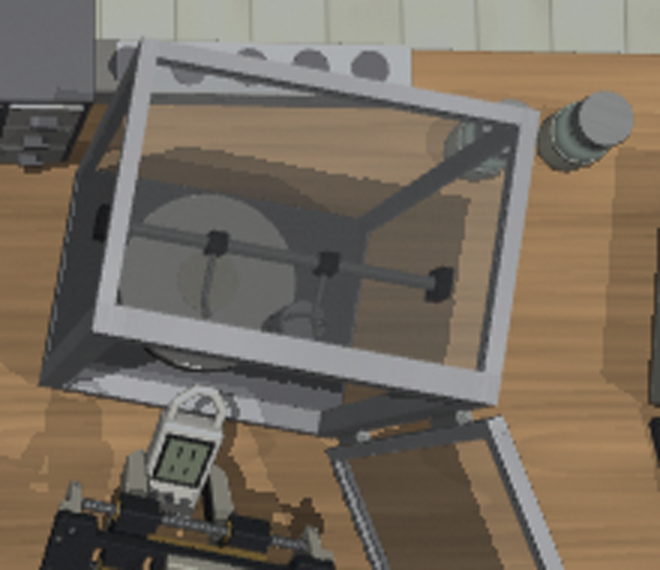

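The empty hook runs from its block (216,243) to its tip near (208,318), within about 2 mm of prediction. The loop end is at (206,390). Next is the insertion.

```bash
cat >> h.py <<'E'
SEAT=np.array([-.0395,.042,.210])
def un(deg): # u,n in cabinet xz
    t=np.radians(deg);return np.array([-np.sin(t),0,-np.cos(t)]),np.array([np.cos(t),0,-np.sin(t)])
E
python3 - <<'E'
from h import *
Rt=tilt(48,CAB[2]);u,n=un(48)
A=c2w(SEAT-.008*u-.045*n);B=c2w(SEAT-.008*u);C=c2w(SEAT)
print([q.round(3) for q in(SEAT-.008*u-.045*n,SEAT-.008*u)])
rows([tcp(A,Rt)]*5+[tcp(A,Rt)*(1-i/5)+tcp(B,Rt)*i/5 for i in range(1,6)]+[tcp(C,Rt)]*5,Rt)
E
```

```text
[array([-0.064,  0.042,  0.249]), array([-0.034,  0.042,  0.215])]
[-0.084, 0.005, 0.063] [-0.002, -0.001, -0.002] [ 0.598 -0.1    0.191]
[-0.084, 0.005, 0.063] [-0.002, -0.001, -0.002] [ 0.598 -0.1    0.191]
[-0.084, 0.005, 0.063] [-0.002, -0.001, -0.002] [ 0.598 -0.1    0.191]
[-0.084, 0.005, 0.063] [-0.002, -0.001, -0.002] [ 0.598 -0.1    0.191]
[-0.084, 0.005, 0.063] [-0.002, -0.001, -0.002] [ 0.598 -0.1    0.191]
--
[-0.0, -0.0, 0.018] [0.0, 0.0, 0.0] [ 0.604 -0.101  0.185]
[0.0, -0.0, 0.036] [0.0, 0.0, 0.0] [ 0.61  -0.102  0.178]
[0.0, -0.0, 0.054] [0.0, 0.0, 0.0] [ 0.615 -0.103  0.171]
[0.0, -0.0, 0.072] [0.0, 0.0, 0.0] [ 0.621 -0.105  0.164]
[-0.0, -0.0, 0.09] [0.0, 0.0, 0.0] [ 0.627 -0.106  0.158]
--
[0.016, 0.0, 0.0] [0.0, 0.0, 0.0] [ 0.621 -0.105  0.152]
[0.016, 0.0, 0.0] [0.0, 0.0, 0.0] [ 0.621 -0.105  0.152]
[0.016, 0.0, 0.0] [0.0, 0.0, 0.0] [ 0.621 -0.105  0.152]
[0.016, 0.0, 0.0] [0.0, 0.0, 0.0] [ 0.621 -0.105  0.152]
[0.016, 0.0, 0.0] [0.0, 0.0, 0.0] [ 0.621 -0.105  0.152]
--
```

```bash
python3 -m crank '[[[-1,-0.02,0,0.016,0,0,0],[-1,-0.04,0.003,0.032,0,0,0],[-1,-0.06,0.004,0.048,0,0,0],[-1,-0.084,0.005,0.063,0,0,0],[-1,-0.084,0.005,0.063,0,0,0]]]'
python3 -m crank '[[[-1,0,0,0.018,0,0,0],[-1,0,0,0.036,0,0,0],[-1,0,0,0.054,0,0,0],[-1,0,0,0.072,0,0,0],[-1,0,0,0.09,0,0,0]]]'
python3 - <<'E'
from h import *
s=read_state();print(s['q'],s['tool_pos'],s['force'])
w=read_camera('wrist')[:,:,::-1];t=read_camera('top')[:,:,::-1]
a=cv2.resize(w[300:400,200:360],(800,500))[:, :]
o=np.hstack([cv2.resize(w[230:420,190:370],(400,422),interpolation=cv2.INTER_CUBIC),cv2.resize(t[110:250,320:453],(400,422),interpolation=cv2.INTER_CUBIC)])
cv2.imwrite('pics/i3.png',o)
E
```

```text
t: 11.02
tool_pos: [0.5987, -0.0977, 0.1926]
orientation: [0.216, 2.401, -0.082]
force: [0.5, -0.5, -1.0]
opening: 0.0457
gripper_force: 25.0
t: 11.65
tool_pos: [0.6284, -0.104, 0.1585]
orientation: [0.217, 2.401, -0.083]
force: [0.0, 0.1, -0.8]
opening: 0.0458
gripper_force: 25.0
[-0.28706937 -0.35480371  2.23098236  0.13961345  0.53963193 -1.77011038] [ 0.62841069 -0.10399623  0.15854585] [ 0.0449403   0.12219713 -0.83464204]
```

View pics/i3.png

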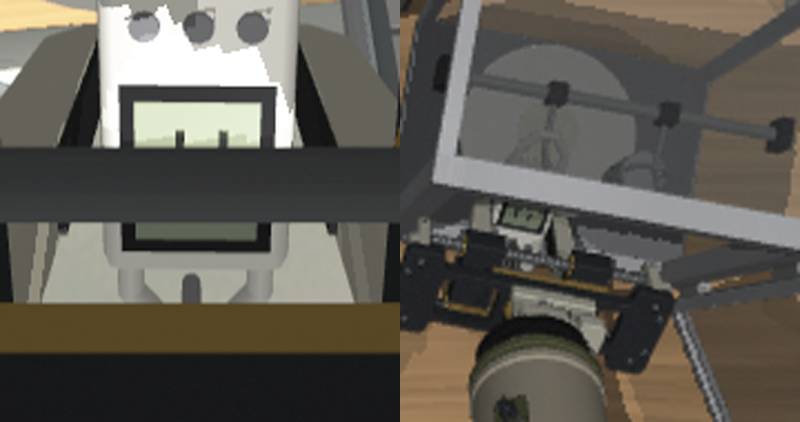

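The hook tip is through the loop window at (190,285), about 2 mm right of centre, with no contact force. I'll correct that and seat the bar.

```bash
python3 -m crank '[[[-1,0.003,-0.004,0,0,0,0],[-1,0.006,-0.004,0,0,0,0],[-1,0.01,-0.004,0,0,0,0],[-1,0.013,-0.004,0,0,0,0],[-1,0.013,-0.004,0,0,0,0]]]'
python3 - <<'E'
from h import *
s=read_state();print(s['tool_pos'],s['force'],s['wrist_torque'])
Rm=R.from_rotvec(s['orientation']).as_matrix();b=np.array(s['tool_pos'])+Rm@BAR
d=b-c2w((0,0,0));c,q=np.cos(CAB[2]),np.sin(CAB[2]);print('bar in cab',c*d[0]+q*d[1],-q*d[0]+c*d[1],b[2])
E
```

```text
t: 12.38
tool_pos: [0.6229, -0.1049, 0.1548]
orientation: [0.217, 2.4, -0.083]
force: [0.8, -0.9, -1.3]
opening: 0.0457
gripper_force: 25.0
[ 0.6228541  -0.10493785  0.15482363] [ 0.77079208 -0.86561907 -1.25228234] [ 0.1187726   0.48946378 -0.0086402 ]
bar in cab -0.03807990972678252 0.04171021223026915 0.2124152195510783
```

```bash
python3 -m crank '[[[-1,0.001,0,0.001,0,0,0],[-1,0.002,0,0.002,0,0,0],[-1,0.003,0,0.003,0,0,0],[-1,0.004,0,0.004,0,0,0],[-1,0.004,0,0.004,0,0,0]]]'
python3 - <<'E'
from h import *
s=read_state();Rm=R.from_rotvec(s['orientation']).as_matrix();b=np.array(s['tool_pos'])+Rm@BAR
print(b,s['force'])
Rt=tilt(38,CAB[2])
rows([tcp(b,Rt)],Rt)
E
```

```text
t: 13.0
tool_pos: [0.6236, -0.1052, 0.1532]
orientation: [0.217, 2.398, -0.083]
force: [1.2, -0.0, 4.4]
opening: 0.0461
gripper_force: 25.0
[ 0.6737336  -0.11429636  0.21094033] [ 1.19613402 -0.02812906  4.39482463]
[-0.005, -0.0, 0.026] [-0.001, -0.11, -0.001] [ 0.634 -0.107  0.145]
--
```

```bash
python3 -m crank '[[[-1,-0.002,0,0.009,0,-0.04,0],[-1,-0.004,0,0.018,0,-0.08,0],[-1,-0.005,0,0.026,0,-0.11,0],[-1,-0.005,0,0.026,0,-0.11,0],[-1,-0.005,0,0.026,0,-0.11,0]]]'
python3 - <<'E'
from h import *
s=read_state();Rm=R.from_rotvec(s['orientation']).as_matrix();b=np.array(s['tool_pos'])+Rm@BAR
print(b,s['force'],s['q'],Rm[:,2])
w=read_camera('wrist')[:,:,::-1];cv2.imwrite('pics/w4.png',cv2.resize(w[230:420,190:370],(400,422),interpolation=cv2.INTER_CUBIC))
E
```

```text
t: 13.62
tool_pos: [0.6333, -0.1071, 0.1443]
orientation: [0.202, 2.228, -0.098]
force: [-2.5, -2.4, 3.1]
opening: 0.0457
gripper_force: 25.0
[ 0.67302204 -0.11438879  0.20978139] [-2.52571988 -2.44489987  3.09738469] [-0.30538334 -0.38297965  2.37686612  0.38553073  0.26396237 -2.02129457] [ 0.7743462  -0.14123405 -0.61679892]
```

View pics/w4.png

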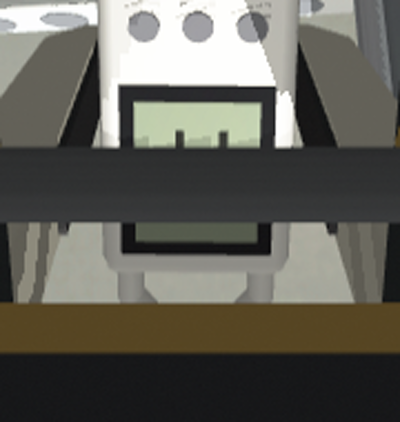

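The seat load of about 4 N is consistent with the bar resting in the bend. Releasing.

```bash
python3 -m crank '[[[-0.2,0,0,0,0,0,0],[0.1,0,0,0,0,0,0],[0.33,0,0,0,0,0,0],[0.33,0,0,0,0,0,0],[0.33,0,0,0,0,0,0]]]'
python3 -m crank '[[[0.33,0,0,-0.01,0,0,0],[0.33,0,0,-0.03,0,0.02,0],[0.33,0,0,-0.05,0,0.05,0],[0.33,0,0,-0.07,0,0.08,0],[0.33,0,0,-0.09,0,0.11,0]]]'
python3 - <<'E'
from h import *
s=read_state();print(s['tool_pos'],s['q'],s['opening'])
w=read_camera('wrist')[:,:,::-1];t=read_camera('top')[:,:,::-1]
cv2.imwrite('pics/r5.png',np.hstack([cv2.resize(w,(560,420)),cv2.resize(t[100:240,330:410],(240,420),interpolation=cv2.INTER_CUBIC)]))
E
```

```text
t: 14.3
tool_pos: [0.6331, -0.1067, 0.1438]
orientation: [0.201, 2.229, -0.098]
force: [0.2, -0.1, 0.2]
opening: 0.0615
gripper_force: 0.0
t: 14.92
tool_pos: [0.5978, -0.1006, 0.1724]
orientation: [0.217, 2.401, -0.084]
force: [1.6, 0.1, -0.1]
opening: 0.0622
gripper_force: 0.0
[ 0.59783415 -0.10060352  0.17235848] [-0.3018404  -0.48685571  2.29728901  0.14187735  0.60752949 -1.77797363] 0.062222462527617685
```

View pics/r5.png

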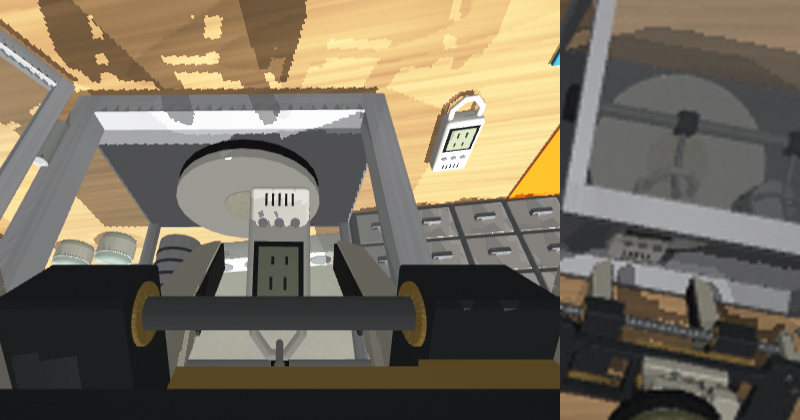

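The meter hangs on the hook at (278,270), swaying, and the fingers are clear. Now I'll retreat and go round to the door's outside face.

```bash
cat >> h.py <<'E'
H=c2w((-.106,-.135,0))[:2]
def pt(th,r,off,z=.255):
  ph=th+np.pi/2+CAB[2];return np.r_[H+r*np.array([np.cos(ph),np.sin(ph)])+off*np.array([np.sin(ph),-np.cos(ph)]),z]
E
python3 - <<'E'
from h import *
s=read_state();p=np.array(s['tool_pos']);R1=down(CAB[2]);R2=down(np.radians(-73))
p1=np.array([.47,-.085,.33]);rows([p1],R1)
a=pt(2.05,.2,-.05,.38);print('a',a)
p2=np.array([.44,-.2,.38]);rows([p2],R2,p1,R1)
rows([a,a,a,a,a,pt(2.05,.2,-.05)],R2,p2,R2)
E
```

```text
[-0.016, -0.015, -0.405] [-0.001, 0.469, -0.001] [ 0.47  -0.085  0.33 ]
--
a [ 0.39880899 -0.38308143  0.38      ]
[0.018, -0.237, -0.1] [0.0, 0.0, 0.698] [ 0.44 -0.2   0.38]
--
[-0.326, -0.186, 0.0] [0.0, 0.0, 0.0] [ 0.399 -0.383  0.38 ]
[-0.326, -0.186, 0.0] [0.0, 0.0, 0.0] [ 0.399 -0.383  0.38 ]
[-0.326, -0.186, 0.0] [0.0, 0.0, 0.0] [ 0.399 -0.383  0.38 ]
[-0.326, -0.186, 0.0] [0.0, 0.0, 0.0] [ 0.399 -0.383  0.38 ]
[-0.326, -0.186, 0.0] [0.0, 0.0, 0.0] [ 0.399 -0.383  0.38 ]
--
[0.0, 0.0, 0.25] [0.0, 0.0, 0.0] [ 0.399 -0.383  0.255]
--
```

```bash
python3 -m crank '[[[0,0,0,-0.1,0,0,0],[0,-0.01,-0.01,-0.2,0,0.11,0],[0,-0.016,-0.015,-0.3,0,0.22,0],[-1,-0.016,-0.015,-0.405,0,0.34,0],[-1,-0.016,-0.015,-0.405,0,0.45,0]]]'
python3 -m crank '[[[-1,0,-0.05,-0.05,0,0.02,0.1],[-1,0.01,-0.1,-0.1,0,0.02,0.2],[-1,0.018,-0.15,-0.1,0,0.02,0.3],[-1,0.018,-0.2,-0.1,0,0.02,0.4],[-1,0.018,-0.237,-0.1,0,0.02,0.5]]]'
python3 - <<'E'
from h import *
s=read_state();print(s['q'],s['force'])
R2=down(np.radians(-73));a=pt(2.05,.2,-.05,.38);rows([a],R2)
E
```

```text
t: 15.65
tool_pos: [0.4708, -0.0852, 0.3343]
orientation: [0.28, 3.096, -0.006]
force: [-0.2, -0.3, 0.2]
opening: 0.0313
gripper_force: 0.0
t: 16.27
tool_pos: [0.4382, -0.2004, 0.3765]
orientation: [-1.463, -2.774, -0.018]
force: [-0.2, 0.0, 0.7]
opening: 0.0002
gripper_force: 0.0
[-0.54408529 -0.1939954   1.52134324  0.01136029  1.81973412 -1.14145844] [-0.20723552  0.02222618  0.72056084]
[-0.257, -0.271, -0.012] [0.004, -0.007, 0.193] [ 0.399 -0.383  0.38 ]
--
```

```bash
python3 -m crank '[[[-1,-0.05,-0.055,0,0,0,0.1],[-1,-0.1,-0.11,0,0,0,0.193],[-1,-0.15,-0.165,0,0,0,0.193],[-1,-0.2,-0.22,-0.01,0,0,0.193],[-1,-0.257,-0.271,-0.012,0,-0.007,0.193]]]'
python3 -m crank '[[[-1,0,0,0.06,0,0,0],[-1,0,0,0.12,0,0,0],[-1,0,0,0.18,0,0,0],[-1,0,0,0.25,0,0,0],[-1,0,0,0.25,0,0,0]]]'
python3 - <<'E'
from h import *
s=read_state();print(s['q'],s['force'])
R2=down(np.radians(-73));T=np.linspace(2.03,.06,25)
rows([pt(t,.2,-.014-.008*(2.03-t)/2) for t in T],R2)
E
```

```text
t: 16.9
tool_pos: [0.3998, -0.3837, 0.3805]
orientation: [1.859, 2.528, 0.008]
force: [0.1, -1.3, -0.7]
opening: 0.0007
gripper_force: 0.0
t: 17.52
tool_pos: [0.3993, -0.3804, 0.2521]
orientation: [-1.86, -2.528, -0.01]
force: [0.9, 0.3, 0.0]
opening: 0.0005
gripper_force: 0.0
[-0.85813578 -0.00869856  1.57240944  0.00572249  1.58242293 -1.16048964] [0.92194565 0.26922062 0.03865759]
[0.075, -0.003, -0.005] [0.002, -0.004, 0.004] [ 0.387 -0.345  0.255]
[0.107, -0.003, -0.005] [0.002, -0.004, 0.004] [ 0.382 -0.33   0.255]
[0.14, -0.001, -0.005] [0.002, -0.004, 0.004] [ 0.378 -0.314  0.255]
[0.172, 0.004, -0.005] [0.002, -0.004, 0.004] [ 0.376 -0.298  0.255]
[0.203, 0.011, -0.005] [0.002, -0.004, 0.004] [ 0.374 -0.282  0.255]
--
[0.031, 0.01, 0.0] [0.0, 0.0, 0.0] [ 0.375 -0.266  0.255]
[0.061, 0.022, 0.0] [0.0, 0.0, 0.0] [ 0.376 -0.25   0.255]
[0.089, 0.036, 0.0] [0.0, 0.0, 0.0] [ 0.379 -0.234  0.255]
[0.117, 0.053, 0.0] [0.0, 0.0, 0.0] [ 0.383 -0.218  0.255]
[0.143, 0.072, 0.0] [0.0, 0.0, 0.0] [ 0.388 -0.203  0.255]
--
[0.025, 0.021, 0.0] [0.0, 0.0, 0.0] [ 0.395 -0.188  0.255]
[0.047, 0.044, 0.0] [0.0, 0.0, 0.0] [ 0.402 -0.174  0.255]
[0.068, 0.069, 0.0] [0.0, 0.0, 0.0] [ 0.411 -0.16   0.255]
[0.087, 0.095, 0.0] [0.0, 0.0, 0.0] [ 0.421 -0.147  0.255]
[0.104, 0.123, 0.0] [0.0, 0.0, 0.0] [ 0.432 -0.135  0.255]
--
[0.014, 0.029, 0.0] [0.0, 0.0, 0.0] [ 0.443 -0.124  0.255]
[0.026, 0.059, 0.0] [0.0, 0.0, 0.0] [ 0.456 -0.114  0.255]
[0.036, 0.09, 0.0] [0.0, 0.0, 0.0] [ 0.469 -0.105  0.255]
[0.043, 0.121, 0.0] [0.0, 0.0, 0.0] [ 0.483 -0.097  0.255]
[0.047, 0.153, 0.0] [0.0, 0.0, 0.0] [ 0.498 -0.09   0.255]
--
[0.002, 0.032, 0.0] [0.0, 0.0, 0.0] [ 0.513 -0.085  0.255]
[0.001, 0.065, 0.0] [0.0, 0.0, 0.0] [ 0.529 -0.08   0.255]
[-0.002, 0.097, 0.0] [0.0, 0.0, 0.0] [ 0.545 -0.077  0.255]
[-0.008, 0.129, 0.0] [0.0, 0.0, 0.0] [ 0.561 -0.075  0.255]
[-0.016, 0.16, 0.0] [0.0, 0.0, 0.0] [ 0.577 -0.075  0.255]
--
```

```bash
python3 -m crank '[[[-1,0.075,-0.003,-0.005,0,0,0],[-1,0.107,-0.003,-0.005,0,0,0],[-1,0.14,-0.001,-0.005,0,0,0],[-1,0.172,0.004,-0.005,0,0,0],[-1,0.203,0.011,-0.005,0,0,0]]]'
python3 -m crank '[[[-1,0.031,0.01,0,0,0,0],[-1,0.061,0.022,0,0,0,0],[-1,0.089,0.036,0,0,0,0],[-1,0.117,0.053,0,0,0,0],[-1,0.143,0.072,0,0,0,0]]]'
python3 -m crank '[[[-1,0.025,0.021,0,0,0,0],[-1,0.047,0.044,0,0,0,0],[-1,0.068,0.069,0,0,0,0],[-1,0.087,0.095,0,0,0,0],[-1,0.104,0.123,0,0,0,0]]]'
python3 -m crank '[[[-1,0.014,0.029,0,0,0,0],[-1,0.026,0.059,0,0,0,0],[-1,0.036,0.09,0,0,0,0],[-1,0.043,0.121,0,0,0,0],[-1,0.047,0.153,0,0,0,0]]]'
python3 - <<'E'
from h import *
s=read_state();print(s['tool_pos'],s['force'])
a=read_camera('top');
for i in range(4):b=read_camera('top')
d=np.abs(a.astype(int)-b).sum(2)[100:200,330:440];print('motion px',(d>40).sum())
R2=down(np.radians(-73));print('shut target');rows([pt(.06,.2,-.022),pt(.0,.2,-.022)],R2)
E
```

```text
t: 18.15
tool_pos: [0.3759, -0.2831, 0.2598]
orientation: [1.859, 2.526, 0.007]
force: [1.1, -0.5, 0.7]
opening: 0.0002
gripper_force: 0.5
t: 18.77
tool_pos: [0.3889, -0.2034, 0.2589]
orientation: [1.86, 2.528, 0.007]
force: [-0.4, -1.8, 0.8]
opening: 0.0003
gripper_force: 0.5
t: 19.4
tool_pos: [0.4325, -0.1357, 0.2593]
orientation: [1.86, 2.528, 0.007]
force: [-0.1, -1.3, -0.4]
opening: 0.0009
gripper_force: 0.5
t: 20.02
tool_pos: [0.4989, -0.0909, 0.2597]
orientation: [1.86, 2.528, 0.007]
force: [0.4, -1.2, 0.5]
opening: 0.0004
gripper_force: 0.5
[ 0.49885163 -0.0909076   0.25971729] [ 0.35203432 -1.20910538  0.46376447]
motion px 212
shut target
[-0.015, 0.16, 0.01] [0.003, -0.001, 0.004] [ 0.577 -0.075  0.255]
[-0.023, 0.183, 0.01] [0.003, -0.001, 0.004] [ 0.589 -0.075  0.255]
--
```

```bash
for i in 1 2 3 4; do python3 -m crank '[[[-1,0,0,0,0,0,0],[-1,0,0,0,0,0,0],[-1,0,0,0,0,0,0],[-1,0,0,0,0,0,0],[-1,0,0,0,0,0,0]]]' >/dev/null; done
python3 - <<'E'
from h import *
a=read_camera('top')
for i in range(5):b=read_camera('top')
d=np.abs(a.astype(int)-b).sum(2)[100:200,330:440];print('motion px',(d>40).sum(),read_state()['t'])
t=read_camera('top')[:,:,::-1];cv2.imwrite('pics/p7.png',cv2.resize(t[90:250,300:510],(788,600),interpolation=cv2.INTER_CUBIC))
E
```

```text
motion px 0 23.075
```

View pics/p7.png

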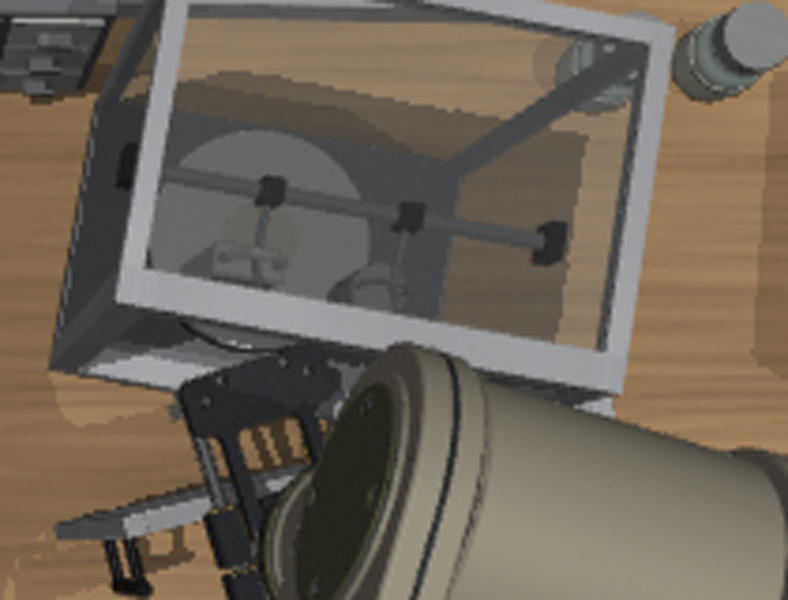

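The meter hangs motionless at (250,260) and the canister is on its hook at (375,285). Closing the door now.

```bash
python3 -m crank '[[[-1,0.002,0.032,0,0,0,0],[-1,0.001,0.065,0,0,0,0],[-1,-0.002,0.097,0,0,0,0],[-1,-0.008,0.129,0,0,0,0],[-1,-0.013,0.15,0,0,0,0]]]'
python3 -m crank '[[[-1,-0.002,0.008,0,0,0,0],[-1,-0.004,0.015,0,0,0,0],[-1,-0.006,0.022,0,0,0,0],[-1,-0.008,0.029,0,0,0,0],[-1,-0.008,0.029,0,0,0,0]]]'
python3 - <<'E'
from h import *
s=read_state();print(s['tool_pos'],s['force'])
R2=down(np.radians(-73));rows([pt(.0,.2,-.022),pt(0,.2,-.016)],R2)
E
```

```text
t: 23.75
tool_pos: [0.5718, -0.0752, 0.26]
orientation: [1.86, 2.529, 0.007]
force: [-0.9, -0.4, 0.3]
opening: 0.0004
gripper_force: 0.4
t: 24.38
tool_pos: [0.5847, -0.075, 0.2603]
orientation: [-1.862, -2.53, -0.004]
force: [-12.5, -1.1, 3.5]
opening: 0.0004
gripper_force: 6.0
[ 0.58472775 -0.07496804  0.26026045] [-12.49892265  -1.14550889   3.45147308]
[-0.003, 0.007, 0.011] [0.001, -0.001, 0.003] [ 0.589 -0.075  0.255]
[-0.008, 0.018, 0.011] [0.001, -0.001, 0.003] [ 0.595 -0.076  0.255]
--
```

```bash
python3 -m crank '[[[-1,0.01,-0.02,0,0,0,0],[-1,0.045,-0.09,0,0,0,0],[-1,0.09,-0.178,0,0,0,0],[-1,0.13,-0.26,-0.02,0,0,0],[-1,0.13,-0.26,-0.05,0,0,0]]]'
python3 -m crank '[[[-1,0.1,0,-0.1,0,0,0],[-1,0.2,0,-0.15,0,0,0],[-1,0.3,0,-0.15,0,0,0],[-1,0.4,0,-0.15,0,0,0],[-1,0.5,0,-0.15,0,0,0]]]'
python3 - <<'E'
from h import *
s=read_state();print(s['t'],s['tool_pos'],s['force'])
t=read_camera('top')[:,:,::-1];c=read_camera('scene')[:,:,::-1]
cv2.imwrite('pics/f8.png',np.hstack([cv2.resize(t[90:270,290:500],(400,343),interpolation=cv2.INTER_CUBIC),cv2.resize(c[80:320,270:510],(400,343),interpolation=cv2.INTER_CUBIC)]))
E
```

```text
t: 25.0
tool_pos: [0.4403, -0.0507, 0.2844]
orientation: [1.86, 2.529, 0.008]
force: [0.1, -0.3, 0.0]
opening: 0.0006
gripper_force: 0.0
t: 25.62
tool_pos: [0.3683, 0.1889, 0.3608]
orientation: [1.86, 2.527, 0.011]
force: [1.1, -0.5, -0.5]
opening: 0.0007
gripper_force: 0.0
25.625 [0.36828225 0.18894669 0.36075272] [ 1.05103032 -0.45465355 -0.53612957]
```

View pics/f8.png

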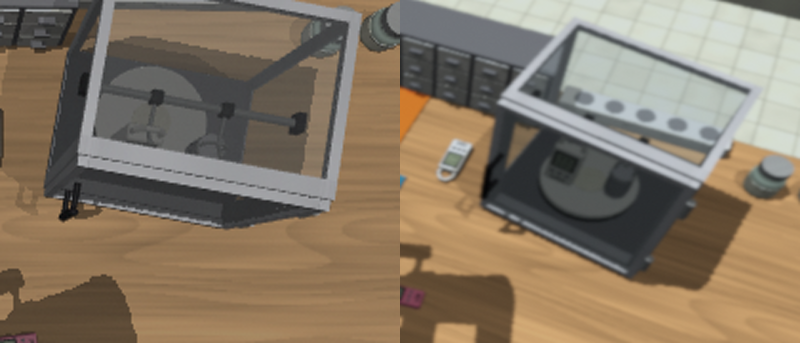

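The door is flush with the frame (edge from (80,160) to (330,200)), and the meter (145,135) and canister (210,145) are hanging inside. Handing in.

```bash
python3 -c "from plant import close_job; print(close_job())"
```

```text
the job is handed in; nothing more can be done
None
```

The meter hangs still on the empty hook and the door looks fully shut; the canister is on its hook, the tweezers and screwdriver were left alone, and the job was handed in at about 26 s.

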